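Pin back the belt tensioner of a drive unit

ROBOT

A 6-joint arm with a two-finger parallel gripper is mounted at the origin on the work surface. World frame = base frame: x ahead of the robot, y to its left, z up, the work surface at z = 0. Lengths are in m, angles in rad, forces in N, time in s.
With the tool pointing down it reaches from about 0.425 to 0.95 m from the base axis. Payload 3.5 kg.
Tool frame: the origin (TCP) lies midway between the tips of the shut fingers; the grasp point (between the pads) lies 19 mm behind it; z points along the fingers, y is the line along which they close (so a half turn about z gives the same grasp; the last joint's range is limited). The gripper opens to 85 mm and grips with 20 to 120 N. Pads are 22 mm wide; open, the fingers measure 114 mm over their backs; the gripper's body (76 mm by 85 mm) begins 54 mm behind the grasp point. The pads swing forward as they close: fully open they stand 13 mm farther back than shut.
Start: joints at [1.176, 0.286, 1.577, -0, 1.279, -0.15], TCP at [0.164, 0.655, 0.199] pointing down, gripper open.
Joint ranges: [-2.77, 2.77], [-0.9, 2.22], [0.21, 2.48], [-1.53, 4.67], [0.24, 2.81], [-2.84, 2.84]. Speed limits (rad/s): [2.79, 2.79, 3.14, 3.14, 3.14, 3.14].

INTERFACE

Orientations are given as a unit quaternion [x, y, z, w].
In Python, from plant import ctrl, cams, order gives the robot as it stands.
- The arm moves only by the tool move_arm, never from a script. Its argument "plan" is one flat list of numbers, 7 for each row, row after row: the shift along the world's x, y, z in mm, then the turn, a rotation vector about the world's x, y, z in degrees, then the finger opening in mm, from 0 to 85.4. A call has 1 to 12 rows; each row shifts and turns the commanded pose from where the row before left it; what a row does not reach is not made up. A row lasts 1/10 s, in which the tool goes at most 50 mm and 8.59 degrees, less where a joint would pass 70% of its speed; a pose out of reach is approached as far as the arm can. A call is refused whole if a number of a shift passes 50 or a number of a turn 8.59, either way. A call with a gripper value outside its range is refused whole. The fingers move at their own pace and stop on an object; "newtons" is the grip in N (left out, the last holds). Time passes only in rows, so rows that do not move let the fingers close. It gives the time, the measured TCP pose, the force, the opening and the grip force at its end, in the units of the state.
- ctrl.get_state(): the state, without advancing time (a new reading comes with each control period).
- cams.read_camera(name): name is "scene" or "top" or "wrist"; returns a dict with "color" (400x640x3 uint8, red, green, blue), "fov_y" (degrees; the focal length in pixels is half the picture's height over the tangent of half this angle, whatever the lens; pixels are square), "cx", "cy" (the principal point, pixels), "origin" and "orientation" of the camera in the world; the wrist camera has in their place "T_tool_cam" (4x4, takes a point from camera to tool coordinates, whose origin is the TCP and whose axes are the flange's). Camera axes: x right, y up, looking along -z (the intrinsics and any distortion apply to the point x, -y, -z); pixel columns grow to the right and rows downward; lengths in m; the calibration is good to about 2 mm. The wrist camera is an equidistant fisheye: a pixel r from the principal point sees the ray r / f radians off the axis. A picture is of the moment at which its call begins: read the wrist's pose just before it. There is no depth.
- order.sign_off(): hands the job in; it is judged then, once.
The state is a dict: "time": time; "qpos": joint angles; "dq": joint speeds; "joint_efforts": joint torques, N m; "eef_pos": TCP position; "tcp_rot": TCP orientation; "contact_force": force on the tool from outside, world axes, zero at the start; "wrist_torque": the same for the moment, N m; "opening": opening from 0.0 (shut) to 1.0 (fully open); "finger_force": force on a finger pad.
Only numpy, scipy, OpenCV 4.12 (cv2) and the standard library are available. Lean on these libraries where they do the work, as an engineer would, in place of code of your own. Each camera call takes 0.05 s, during which the arm holds its last target. There are 200 camera calls.

TASK

Pin the drive unit's belt tensioner back so that a new belt can go on: stand the locking pin in the countersunk hole in the tensioner's lug while the arm is at rest, then swing the arm back against its spring and hold it there until the pin drops through, fully home, into the hole in the plate. Let go so that the pin alone holds the arm back, and leave the other tools and things on the bench where they are.

Things in the scene. Friction and masses are not known exactly. Their poses are not given: they have to be found in the camera images.
- drive_unit: Belt drive unit bolted to the bench, no belt fitted: aluminium plate 276 x 296 mm, 14 mm thick, on four posts, its top face 120 mm above the bench. Origin: on the bench, straight under the tensioner's pivot; the z axis (up) is the pivot axis. In its frame the plate spans x -91 to 185 mm, y -128 to 168 mm.
- tensioner_hub (a point): Pivot axis of the tensioner, at the plate's top face. The tensioner is a dark bell crank on a round hub 56 mm across, 40 mm tall with its bolt: one arm carries the steel roller, the other, 130 degrees further anticlockwise, the lug with the pin hole.
- small_pulley (a point): Axis of the small toothed belt pulley at the plate's top face: 54 mm over its flanges, its shaft end 59 mm above the plate.
- large_pulley (a point): Axis of the larger toothed belt pulley at the plate's top face: 80 mm over its flanges, its shaft end 59 mm above the plate.
- tensioner (a joint): Swing of the tensioner about its pivot, rad: 0 = at rest on its stop, where the spring puts it; grows anticlockwise seen from above; 0.80 = far stop. The holes of lug and plate line up at 0.70. The spring resists with 0.40 N m at 0, growing to 0.96 N m at 0.70 (4.5 to 11 N at the roller); let go unpinned, the arm springs back to 0.
- roller_centre (a point): Centre of the tensioner's roller, which turns freely on the arm: smooth upright steel cylinder, 46 mm in diameter, 28 mm tall, 90 mm from the pivot. The point is 36 mm above the plate top, moves with the arm, and its axes are drive_unit's at joint 0. A bolt head 16 mm wide stands 6 mm above the roller's top; the arm under it is 26 mm wide, its top 3 mm below the roller.
- lug_hole (a point): Centre of the mouth of the upright through hole in the lug, on the lug's top face, 23 mm above the plate top, 60 mm from the pivot; moves with the arm. The lug is a round boss 30 mm across, 20 mm tall, 3 mm clear of the plate; hole 12 mm wide, countersunk to 19 mm. A pin put in it at rest stands on the plate and slides along with the arm.
- lock_hole (a point): Centre of the mouth of the fixed hole in the drive plate, on the plate's top face, 60 mm from the pivot: 13 mm wide, straight through the 14 mm plate.
- lock_pin: The locking pin, steel, 68 mm long, about 80 g: shank 10 mm in diameter, 36 mm long, its last 4 mm tapered to 5 mm; ribbed dark round head 22 mm in diameter, 32 mm tall. Origin at the tip, z towards the head. It starts upright in one hole of the tool block, the head 6 mm above the block. In the lug at rest the head stands 13 mm above the lug; fully home it rests on it.
- pin_tip (a point): Tip of the locking pin's nose, same point and axes as lock_pin. Fully home it is 13 mm below the plate's top face.
- tool_block: Grey plastic block 200 x 52 x 40 mm fixed to the bench with three holes 13 mm wide and 30 mm deep in a row along its x axis, at x -65, 0 and 65 mm. Origin at the centre of its underside.
- hex_bolt: Bystander in the tool block: bolt with a 34 mm shank and a low hexagon head 20 mm wide, 45 mm long in all. Origin at its lower end.
- punch: Bystander in the tool block: slim pin punch 11 mm thick and 85 mm long, no head. Origin at its lower end.
- multimeter: Bystander on the bench: red and black multimeter 180 x 88 x 36 mm lying flat. Origin at the centre of its underside.
- water_bottle: Bystander on the bench: blue plastic bottle 66 mm in diameter, 200 mm tall. Origin at the centre of its underside.

How it is judged:
On the way, in this order (a step that is already met when the one before it is completed fails the run):
1. the locking pin stands in the lug's hole with the arm at rest (value of joint tensioner below 0.15 rad and horizontal distance between pin_tip and lug_hole below 0.004 m and z of pin_tip in the frame of lug_hole below -0.012 m and angle between lock_pin's own z axis and vertical below 0.2 rad), for 0.2 s.
2. the arm is swung back and the pin has dropped into the plate's hole (value of joint tensioner above 0.6 rad and horizontal distance between pin_tip and lock_hole below 0.005 m and z of pin_tip in the frame of lock_hole below -0.009 m), for 0.2 s.
At the end, for the whole second after the job is handed in: The tensioner arm is held back (joint above 0.60 rad) by the locking pin, which stands upright through the lug into the plate's hole, its tip at least 9 mm below the plate's top face and within 5 mm of the hole's centre; pin and arm are at rest (all of step 2 and horizontal distance between pin_tip and lug_hole below 0.006 m and angle between lock_pin's own z axis and vertical below 0.2 rad and linear speed of lock_pin below 0.02 m/s and velocity of joint tensioner between -0.1 and 0.1 rad/s); the robot touches nothing.
It fails at once if the bolt, the punch, the multimeter or the bottle is moved more than 25 mm, or the bottle tipped (distance of any of hex_bolt, punch, multimeter, water_bottle from where it was at the start of the episode above 0.025 m or angle between water_bottle's own z axis and vertical above 0.3 rad).
It also fails if it takes over 61 s, if anything falls off the work surface, if the arm or the gripper's body presses on something with over 40 N, if the wrist force passes 120 N, or if a joint passes its speed limit or range.

## Working session

There is one attempt and no reset: what is moved stays moved. The work goes in short steps, Python scripts to look and compute and a tool call to move; the robot and the scene stay as the last step left them, time stands still between calls to the robot, and variables do not carry over. Pictures are saved under pics/ and viewed, at most 10 in all, crops included, and the job is handed in when it is done.

Besides the shell and the picture viewer there is one more tool, called as name(argument=value, ...), one argument or row to a line, values as JSON. move_arm: Moves the arm, as the interface text tells. Its arguments: {"type":"object","properties":{"plan":{"type":"array","items":{"type":"number"}},"newtons":{"type":"number"}},"required":["plan"]}

```bash
ls; mkdir -p pics
cat > h.py <<'E'
import numpy as np,cv2
from scipy.spatial.transform import Rotation as R
from plant import ctrl,cams,order
def shot(n,f=None):
    s=ctrl.get_state(); c=cams.read_camera(n)
    c['f']=200/np.tan(np.radians(c['fov_y'])/2)
    if n=='wrist':
        T=np.eye(4);T[:3,:3]=R.from_quat(s['tcp_rot']).as_matrix();T[:3,3]=s['eef_pos'];M=T@np.array(c['T_tool_cam'])
        c['o'],c['M']=M[:3,3],M[:3,:3]
    else: c['o'],c['M']=np.array(c['origin']),R.from_quat(c['orientation']).as_matrix()
    c['n']=n
    if f: cv2.imwrite(f'pics/{f}.png',c['color'][:,:,::-1])
    return c
def ray(c,u,v):
    x,y=(u-c['cx'])/c['f'],(v-c['cy'])/c['f']
    if c['n']=='wrist':
        r=np.hypot(x,y)+1e-12; d=np.array([x/r*np.sin(r),-y/r*np.sin(r),-np.cos(r)])
    else: d=np.array([x,-y,-1.])
    d=c['M']@d; return d/np.linalg.norm(d)
def at(c,u,v,z):
    d=ray(c,u,v); return c['o']+d*(z-c['o'][2])/d[2]
def proj(c,p):
    q=c['M'].T@(np.array(p)-c['o']); x,y,z=q[0],-q[1],-q[2]
    if c['n']=='wrist':
        r=np.hypot(x,y);t=np.arctan2(r,z)/(r+1e-12); return c['cx']+c['f']*x*t,c['cy']+c['f']*y*t
    return c['cx']+c['f']*x/z,c['cy']+c['f']*y/z
E
python3 - <<'E'
from h import *
for n in('top','scene','wrist'):
    c=shot(n,n+'0');print(n,{k:v for k,v in c.items() if k not in('color','n')})
print(ctrl.get_state())
E
```

```text
pics
top {'fov_y': 46.66526258955003, 'cx': 321.04828211737527, 'cy': 203.7394097465267, 'origin': array([ 0.34247707, -0.04363038,  1.41794239]), 'orientation': array([-0.06432071,  0.05999603,  0.70493723, -0.70379459]), 'f': np.float64(463.66773659628075), 'o': array([ 0.34247707, -0.04363038,  1.41794239]), 'M': array([[-0.00107205,  0.98454404, -0.17513389],
       [-0.99997999, -0.00214731, -0.00595025],
       [-0.00623435,  0.17512401,  0.98452665]])}
scene {'fov_y': 57.4286474030057, 'cx': 321.1119217571554, 'cy': 198.56582763124325, 'origin': array([ 1.24087579, -0.83715418,  0.78271637]), 'orientation': array([0.45865722, 0.16566965, 0.29320037, 0.82232637]), 'f': np.float64(365.09076456047217), 'o': array([ 1.24087579, -0.83715418,  0.78271637]), 'M': array([[ 0.77317422, -0.33024164,  0.54142597],
       [ 0.63418395,  0.40733419, -0.65718306],
       [-0.0035121 ,  0.85148066,  0.52437424]])}
wrist {'fov_y': 65.70646984690485, 'cx': 318.4561040943782, 'cy': 200.29561004107953, 'T_tool_cam': array([[-1.98189186e-04,  9.45633270e-01,  3.25234807e-01,
         8.46210556e-
[... 500 characters left out ...]
{'time': 0.15, 'qpos': array([ 1.17598945e+00,  2.86970370e-01,  1.57784346e+00, -9.71235729e-07,
        1.27859927e+00, -1.50001083e-01]), 'dq': array([ 0.00090896, -0.00372629, -0.00587548, -0.00052318,  0.00135995,
       -0.00181704]), 'joint_efforts': array([ 5.06511096e-04, -4.06602752e+01, -2.93141162e+01, -1.82042659e-04,
        3.94975097e-03, -5.41569520e-06]), 'eef_pos': array([0.16334935, 0.65435045, 0.19835803]), 'tcp_rot': array([ 1.22097286e-01,  9.92517720e-01, -8.76786230e-04, -2.44445754e-04]), 'contact_force': array([-0.64575153,  1.38264871, -0.49317942]), 'wrist_torque': array([ 0.02570621, -0.02580976,  0.02324272]), 'finger_force': 0.0, 'opening': 0.9999117195245596}
```

View pics/top0.png

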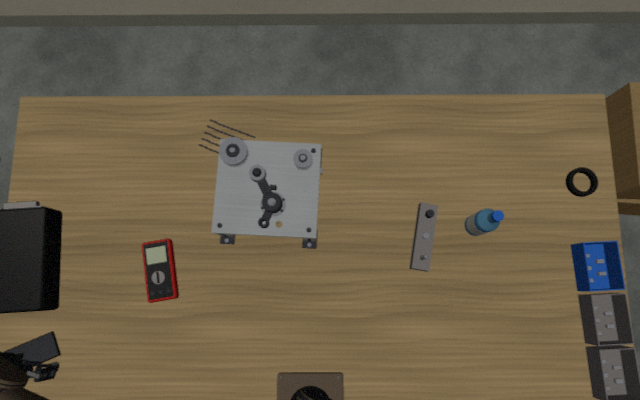

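View pics/scene0.png

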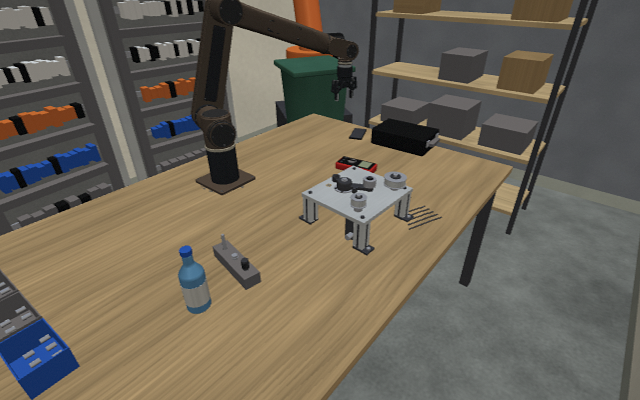

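The top view shows the drive unit, with the hub at about (272,203), roller (258,172), lug (264,223) and plate hole (279,225). The tool block shows the dark pin head at (430,214), with the punch and bolt below it. The bottle is at (485,222) and the multimeter at (159,270).

Run:
```python
from h import *
c=shot('top')
im=c['color'][:,:,::-1]
a=cv2.resize(im[130:250,205:330],(625,600),interpolation=cv2.INTER_CUBIC)
b=cv2.resize(im[195:280,405:440],(175,425),interpolation=cv2.INTER_CUBIC)
o=np.zeros((600,800,3),np.uint8);o[:,:625]=a;o[:425,625:]=b;cv2.imwrite('pics/crop1.png',o)
for n,u,v,z in[('hub',272,203,.16),('roller',258,172,.170),('lug',264,223,.143),('lock',279,225,.12),('pin',430,214,.078),('small',303,158,.179),('large',233,150,.179),('bottle',495,217,.2)]:print(n,at(c,u,v,z).round(4))
```

```text
hub [0.5686 0.0993 0.16  ]
roller [0.6541 0.1385 0.17  ]
lug [0.5153 0.1224 0.143 ]
lock [0.5127 0.0829 0.12  ]
pin [ 0.5497 -0.3536  0.078 ]
small [0.6913 0.0136 0.179 ]
large [0.7148 0.208  0.179 ]
bottle [ 0.5225 -0.4969  0.2   ]
```

View pics/crop1.png

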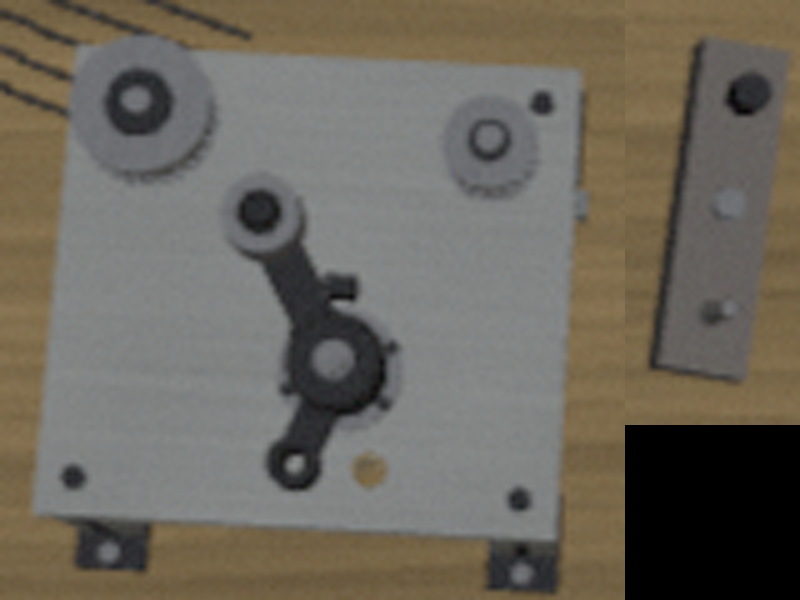

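The crop puts the hub at (272,201.6), roller bolt (256.6,172), lug hole (263.6,222.8), plate hole (278.8,224) and pin head (429.6,213.6), and the punch in the far hole. The block is turned about 8°. I'll move over the unit next and look from close by.

move_arm(
  plan=[30, -44, 12, 0, 0, 0.5, 85, 30, -44, 12, 0, 0, 0.5, 85, 30, -44, 12, 0, 0, 0.5, 85, 30, -44, 12, 0, 0, 0.5, 85, 30, -44, 12, 0, 0, 0.5, 85, 30, -44, 12, 0, 0, 0.5, 85, 30, -44, 12, 0, 0, 0.5, 85, 30, -44, 12, 0, 0, 0.5, 85, 30, -44, 12, 0, 0, 0.5, 85, 30, -44, 12, 0, 0, 0.5, 85, 30, -44, 12, 0, 0, 0.5, 85, 30, -44, 12, 0, 0, 0.5, 85],
)

```text
time: 1.4
eef_pos: [0.4939, 0.1694, 0.3318]
tcp_rot: [0.07, 0.998, 0.0, 0.0]
contact_force: [-0.1, 0.3, 0.9]
opening: 0.995
finger_force: 0.0
```

Run:
```python
from h import *
s=ctrl.get_state();print(s['eef_pos'],s['tcp_rot'],s['qpos'])
c=shot('wrist','w1')
for p in[(.5686,.0993,.16),(.654,.1385,.176),(.5153,.1224,.143),(.5127,.0829,.12)]:print(proj(c,p))
```

```text
[0.4939066  0.16940646 0.33179934] [6.98588494e-02 9.97556861e-01 1.16756803e-04 1.90825528e-04] [ 1.35873962e-01 -1.28565274e-01  1.77999301e+00  1.51095790e-04
  1.48974361e+00 -1.29510297e+00]
(np.float64(271.58446475618064), np.float64(237.63597885448485))
(np.float64(312.4946597215907), np.float64(296.9064608462743))
(np.float64(283.46521341144177), np.float64(190.68543391018775))
(np.float64(255.8204855825592), np.float64(187.74415314667692))
```

View pics/w1.png

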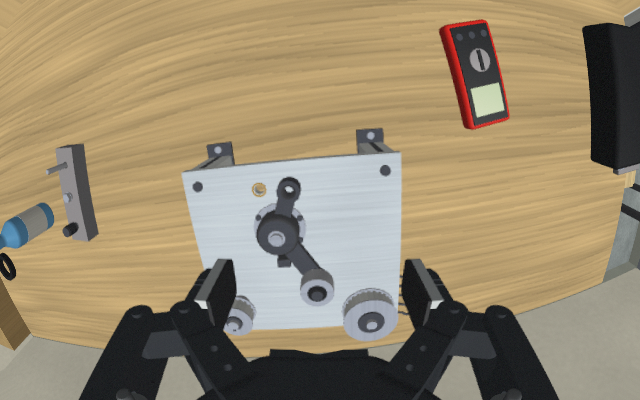

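The wrist view shows the hub bolt at (277,238), roller bolt (317,294), lug hole (289,187) and plate hole (259,189). The pin head is at (70,230).

Run:
```python
from h import *
w=shot('wrist');t=shot('top')
print(ctrl.get_state()['eef_pos'])
P=[('hub',277,238,272,201.6,.16),('rol',317,294,256.6,172,.176),('lug',289,187,263.6,222.8,.143),('lock',259,189,278.8,224,.12),('pin',70,230,429.6,213.6,.078)]
for c,i in((w,1),(t,3)):
    Q=np.array([at(c,p[i],p[i+1],p[5]) for p in P]);print(Q.round(4))
    d=Q-Q[0];print([(round(np.hypot(*v[:2])*1e3,1),round(np.degrees(np.arctan2(v[1],v[0])),1)) for v in d[1:]])
```

```text
[0.49470986 0.16900036 0.33181709]
[[ 0.576   0.0984  0.16  ]
 [ 0.6571  0.1372  0.176 ]
 [ 0.5173  0.1229  0.143 ]
 [ 0.5207  0.0793  0.12  ]
 [ 0.5531 -0.3479  0.078 ]]
[(np.float64(89.9), np.float64(25.6)), (np.float64(63.6), np.float64(157.3)), (np.float64(58.6), np.float64(-161.0)), (np.float64(446.8), np.float64(-92.9))]
[[ 0.5725  0.0993  0.16  ]
 [ 0.6527  0.1414  0.176 ]
 [ 0.5159  0.1235  0.143 ]
 [ 0.5155  0.0835  0.12  ]
 [ 0.5509 -0.3525  0.078 ]]
[(np.float64(90.5), np.float64(27.7)), (np.float64(61.6), np.float64(156.9)), (np.float64(59.2), np.float64(-164.5)), (np.float64(452.3), np.float64(-92.7))]
```

move_arm(
  plan=[5, -46, 0, 0, 0, 0, 85, 5, -46, 0, 0, 0, 0, 85, 5, -46, 0, 0, 0, 0, 85, 5, -46, 0, 0, 0, 0, 85, 5, -46, -10, 0, 0, 0, 85, 5, -46, -20, 0, 0, 0, 85, 5, -46, -20, 0, 0, 0, 85, 5, -46, -20, 0, 0, 0, 85, 5, -46, -20, 0, 0, 0, 85, 5, -46, -20, 0, 0, 0, 85, 5, -46, -20, 0, 0, 0, 85, 0, 0, 0, 0, 0, 0, 85],
)

```text
time: 2.75
eef_pos: [0.5463, -0.3344, 0.1964]
tcp_rot: [0.072, 0.997, 0.002, -0.004]
contact_force: [0.0, 1.3, -1.7]
opening: 0.992
finger_force: 0.0
```

Run:
```python
from h import *
s=ctrl.get_state();print(s['eef_pos'],s['tcp_rot'])
w=shot('wrist');u,v=proj(w,(.551,-.351,.078));print(u,v,w['o'])
a,b=int(u)-90,int(v)-70;print(a,b)
cv2.imwrite('pics/w2.png',cv2.resize(w['color'][max(b,0):b+150,a:a+200,::-1],None,fx=4,fy=4,interpolation=cv2.INTER_CUBIC))
```

```text
[ 0.54625362 -0.33437799  0.19641232] [ 0.07170628  0.99741758  0.00199471 -0.00352099]
302.62194897331204 192.65604454863885 [ 0.46358152 -0.32344041  0.37129139]
212 122
```

View pics/w2.png

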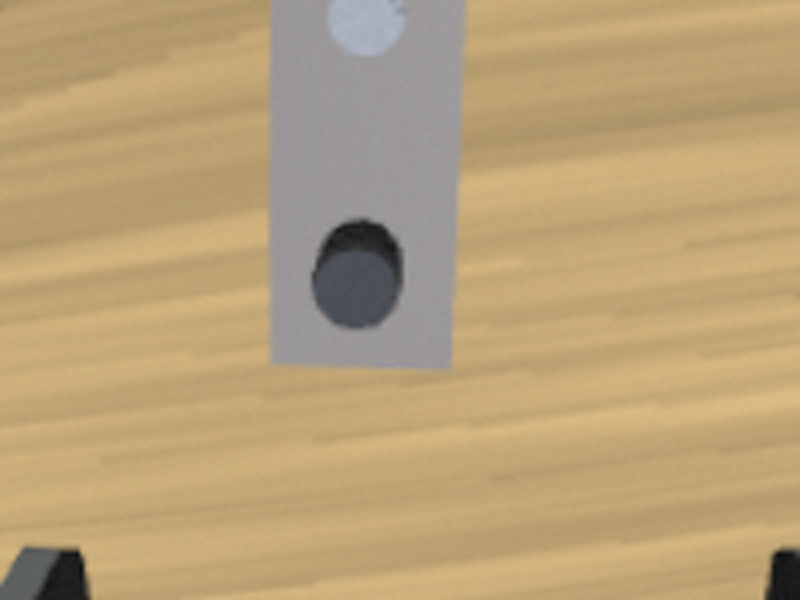

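The pin head's top is centred at about (301,194) in the full picture. That puts the pin near (0.552,-0.352), and the fingers are square to the block.

move_arm(
  plan=[3, -9, -30, 0, 0, 0, 85, 3, -9, -30, 0, 0, 0, 85, 0, 0, -30, 0, 0, 0, 70, 0, 0, 0, 0, 0, 0, 60, 0, 0, 0, 0, 0, 0, 50],
)

```text
time: 3.3
eef_pos: [0.5546, -0.3486, 0.1129]
tcp_rot: [0.069, 0.998, 0.0, -0.0]
contact_force: [-0.4, 1.1, 0.3]
opening: 0.588
finger_force: 0.0
```

Run:
```python
from h import *
s=ctrl.get_state();print(s['eef_pos'],s['tcp_rot'])
w=shot('wrist','w3');u,v=proj(w,(.5525,-.3525,.078));print(u,v)
u,v=int(u),int(v)
g=cv2.cvtColor(w['color'],cv2.COLOR_RGB2GRAY)[v-60:v+60,u-60:u+60]
m=(g<95).astype(np.uint8);n,l,st,ce=cv2.connectedComponentsWithStats(m)
for i in range(1,n):
    if st[i][4]>60:print(st[i]+[u-60,v-60,0,0,0],ce[i]+[u-60,v-60],g[l==i].mean())
```

```text
[ 0.55461961 -0.34863503  0.11294363] [ 6.89694078e-02  9.97618734e-01  2.68809190e-04 -9.54915278e-05]
313.3881413874243 214.81635733112523
[298 189  29  38 907] [312.29658214 207.9570011 ] 68.09702315325248
[257 250  15  24 237] [264.94936709 263.66666667] 40.86497890295359
[366 250   7  24 137] [369.61313869 262.10218978] 32.306569343065696
```

View pics/w3.png

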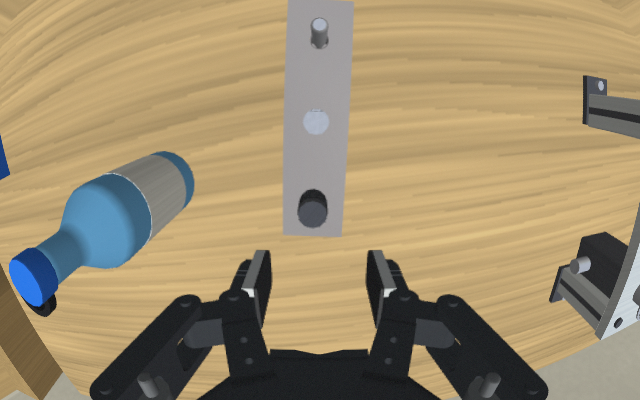

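The head's top disc is centred at (312.5,213), so the pin is at about (0.5515,-0.353). Now I'll descend and grip.

move_arm(
  newtons=40,
  plan=[-3, -4.5, -13, 0, 0, 0, 50, 0, 0, -25, 0, 0, 0, 50, 0, 0, -20, 0, 0, 0, 50, 0, 0, -5, 0, 0, 0, 50, 0, 0, 0, 0, 0, 0, 50, 0, 0, 0, 0, 0, 0, 15, 0, 0, 0, 0, 0, 0, 10, 0, 0, 0, 0, 0, 0, 10, 0, 0, 0, 0, 0, 0, 10, 0, 0, 0, 0, 0, 0, 10],
)

```text
time: 4.35
eef_pos: [0.5512, -0.3552, 0.0497]
tcp_rot: [0.07, 0.998, -0.0, 0.0]
contact_force: [0.8, 1.1, -0.2]
opening: 0.116
finger_force: 0.0
```

The fingers shut to 10 mm with no force, so the grasp missed. I'll look.

Run:
```python
from h import *
w=shot('wrist','w4');s=shot('scene');print(proj(s,(.5515,-.353,.06)))
u,v=map(int,proj(s,(.5515,-.353,.08)))
o=np.zeros((600,800,3),np.uint8)
o[:300,:]=cv2.resize(w['color'][150:330,80:560,::-1],(800,300))
o[300:,:400]=cv2.resize(s['color'][v-45:v+30,u-50:u+50,::-1],(400,300),interpolation=cv2.INTER_CUBIC)
t=shot('top');u,v=map(int,proj(t,(.5515,-.353,.08)))
o[300:,400:]=cv2.resize(t['color'][v-25:v+50,u-50:u+50,::-1],(400,300),interpolation=cv2.INTER_CUBIC)
cv2.imwrite('pics/c4.png',o)
```

```text
(np.float64(244.90570459351625), np.float64(263.5434845962551))
```

View pics/c4.png

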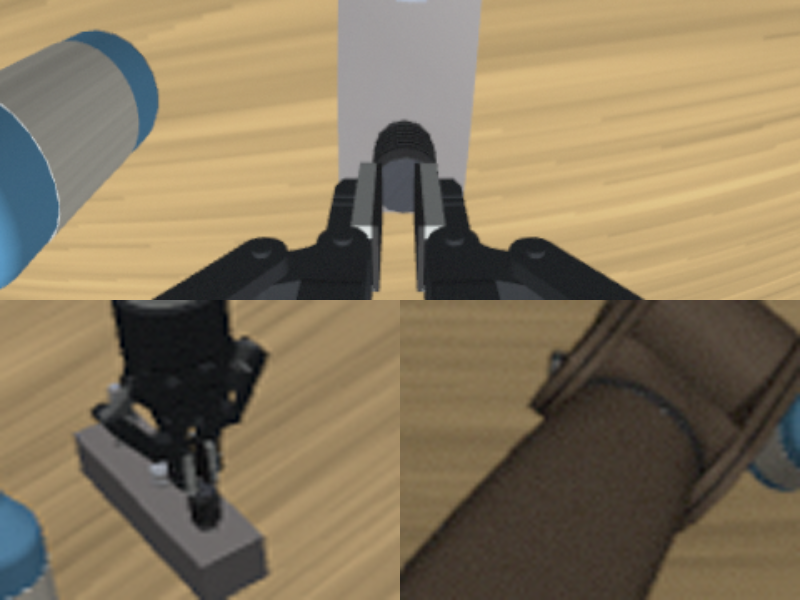

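The picture shows the head between the fingers and the camera's far side. I'll check the offset with numbers.

Run:
```python
from h import *
s=ctrl.get_state();w=shot('wrist');sc=shot('scene')
print(s['eef_pos'],s['opening'],s['finger_force'])
f=lambda p:tuple(np.round(((p[0]-80)/.6,(p[1]-150)/.6),0))
for n,p in [('tcp',s['eef_pos']),('grasp',s['eef_pos']+[0,0,.019]),('top',(.5515,-.353,.078)),('top+20',(.5715,-.353,.078)),('bot',(.5515,-.353,.046))]:
    q=proj(w,p); r=proj(sc,p); print(n,np.round(q,1),f(q),np.round(((r[0]-245)*4+200,(r[1]-0)),1))
print(proj(sc,(.5515,-.353,.08)))
for z in(.078,.1): print(at(w,322,262,z))
```

```text
[ 0.55104398 -0.35500921  0.04933492] 0.11648369552956571 0.0
tcp [319.2 237.8] (np.float64(399.0), np.float64(146.0)) [198.7 266.6]
grasp [319.2 252.3] (np.float64(399.0), np.float64(171.0)) [195.8 261.7]
top [323.1 261.1] (np.float64(405.0), np.float64(185.0)) [196.8 258.8]
top+20 [327.7 290.7] (np.float64(413.0), np.float64(234.0)) [215.2 261.8]
bot [322.4 235.7] (np.float64(404.0), np.float64(143.0)) [201.8 267.1]
(np.float64(244.12747239352439), np.float64(258.3204929910392))
[ 0.55198295 -0.35364955  0.078     ]
[ 0.5391651  -0.35212614  0.1       ]
```

By both views, the pad tips really end at the top of the head, about 30 mm short of the reported TCP. I'll open, go lower in small steps and watch the force.

move_arm(
  plan=[0, 2, 0, 0, 0, 0, 50, 0, 0, 0, 0, 0, 0, 50, 0, 0, 0, 0, 0, 0, 50, 0, 0, 0, 0, 0, 0, 50, 0, 0, -4, 0, 0, 0, 50, 0, 0, -4, 0, 0, 0, 50, 0, 0, 0, 0, 0, 0, 50],
)

```text
time: 5.3
eef_pos: [0.5504, -0.3525, 0.0401]
tcp_rot: [0.07, 0.998, 0.001, -0.001]
contact_force: [0.1, 0.2, -0.3]
opening: 0.586
finger_force: 0.0
```

move_arm(
  plan=[0, 0, -3, 0, 0, 0, 50, 0, 0, -2, 0, 0, 0, 50, 0, 0, 0, 0, 0, 0, 50],
)

```text
time: 5.6
eef_pos: [0.5508, -0.3528, 0.0358]
tcp_rot: [0.07, 0.998, 0.0, -0.0]
contact_force: [0.2, -0.7, -0.1]
opening: 0.589
finger_force: 0.0
```

move_arm(
  plan=[0, 0, 0, 0, 0, 0, 36, 0, 0, 0, 0, 0, 0, 36, 0, 0, -4, 0, 0, 0, 36, 0, 0, 0, 0, 0, 0, 36],
)

```text
time: 6.0
eef_pos: [0.5507, -0.3527, 0.0317]
tcp_rot: [0.07, 0.998, 0.0, -0.0]
contact_force: [0.4, 0.4, -0.6]
opening: 0.426
finger_force: 0.0
```

Run:
```python
from h import *
s=ctrl.get_state();print(s['eef_pos'])
w=shot('wrist');sc=shot('scene');u,v=map(int,proj(sc,(.5515,-.353,.08)))
o=np.zeros((450,800,3),np.uint8)
o[:,:400]=cv2.resize(w['color'][170:320,250:383,::-1],(400,450))
o[:300,400:]=cv2.resize(sc['color'][v-30:v+30,u-40:u+40,::-1],(400,300),interpolation=cv2.INTER_CUBIC)
cv2.imwrite('pics/c5.png',o)
```

```text
[ 0.55071717 -0.35269833  0.0316636 ]
```

View pics/c5.png

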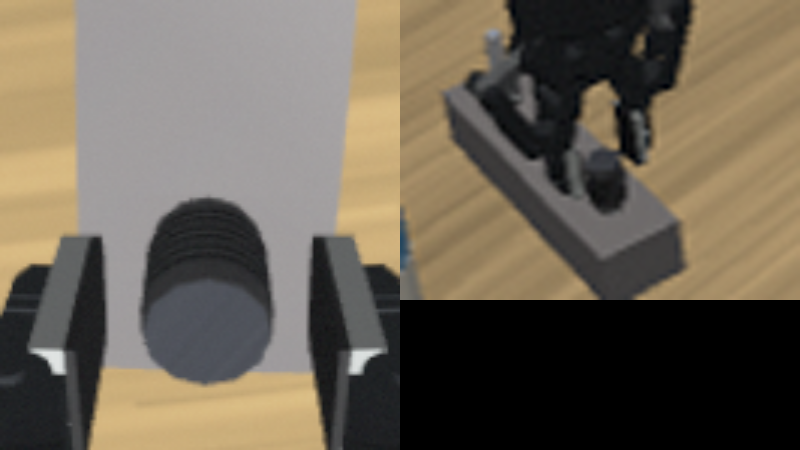

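The fingers straddle the head and their tips are around its upper half, with no contact. I'll go lower carefully.

move_arm(
  plan=[0.5, -0.5, -5, 0, 0, 0, 40, 0, 0, -4, 0, 0, 0, 40, 0, 0, -2, 0, 0, 0, 40, 0, 0, 0, 0, 0, 0, 40],
)

```text
time: 6.5
eef_pos: [0.5512, -0.3532, 0.0205]
tcp_rot: [0.07, 0.998, 0.0, -0.001]
contact_force: [-0.6, 0.6, -0.4]
opening: 0.469
finger_force: 0.0
```

move_arm(
  plan=[0, 0, 0, 0, 0, 0, 12, 0, 0, 0, 0, 0, 0, 12, 0, 0, 0, 0, 0, 0, 12, 0, 0, 0, 0, 0, 0, 12, 0, 0, 0, 0, 0, 0, 12],
)

```text
time: 7.0
eef_pos: [0.5517, -0.3536, 0.0215]
tcp_rot: [0.07, 0.998, -0.0, 0.0]
contact_force: [-0.3, 0.2, -1.2]
opening: 0.243
finger_force: 39.1
```

Run:
```python
from h import *
s=ctrl.get_state();print(s['eef_pos'],s['opening'],s['finger_force'],s['contact_force'])
```

```text
[ 0.55166937 -0.35358758  0.02146829] 0.24250777511557656 39.099884033203125 [-0.31263213  0.20859874 -1.17417832]
```

It's gripped at head width with 39 N. Reported TCP z minus 11.5 mm is the pin tip. Now lift and carry.

move_arm(
  plan=[0, 0, 5, 0, 0, 0, 10, 0, 0, 15, 0, 0, 0, 10, 0, 0, 20, 0, 0, 0, 10, 0, 0, 30, 0, 0, 0, 10, 0, 0, 40, 0, 0, 0, 10, 0, 0, 40, 0, 0, 0, 10, 0, 0, 40, 0, 0, 0, 10, 0, 0, 20, 0, 0, 0, 10, 0, 0, 0, 0, 0, 0, 10],
)

```text
time: 7.9
eef_pos: [0.5534, -0.355, 0.2381]
tcp_rot: [0.07, 0.998, -0.003, 0.004]
contact_force: [-0.3, -0.3, -0.7]
opening: 0.24
finger_force: 39.2
```

move_arm(
  plan=[-3, 40, 0, 0, 0, 0, 10, -3, 40, 0, 0, 0, 0, 10, -3, 40, 0, 0, 0, 0, 10, -3, 40, 0, 0, 0, 0, 10, -3, 40, 0, 0, 0, 0, 10, -3, 40, 0, 0, 0, 0, 10, -3, 40, 0, 0, 0, 0, 10, -3, 40, 0, 0, 0, 0, 10, -3, 40, 0, 0, 0, 0, 10, -3, 40, 0, 0, 0, 0, 10, 0, 20, 0, 0, 0, 0, 10, 0, 0, 0, 0, 0, 0, 10],
)

```text
time: 9.1
eef_pos: [0.5201, 0.069, 0.2297]
tcp_rot: [0.068, 0.998, 0.0, -0.001]
contact_force: [-0.2, -0.5, -1.1]
opening: 0.241
finger_force: 39.4
```

Run:
```python
from h import *
s=ctrl.get_state();print(s['eef_pos'],s['tcp_rot'],s['opening'],s['finger_force'])
w=shot('wrist','w6')
for p in [(.5165,.123,.143),(.574,.099,.16),(.518,.081,.12)]:print(proj(w,p))
print(proj(w,s['eef_pos']+[0,0,-.0115]),proj(w,s['eef_pos']+[0,0,.0565]))
```

```text
[0.52008064 0.06895463 0.22965408] [ 6.80114139e-02  9.97683383e-01  2.57517235e-04 -1.49965358e-03] 0.24132420623177628 39.391663670539856
(np.float64(378.79134178397743), np.float64(183.54225219933022))
(np.float64(360.18417211499207), np.float64(253.25634260669835))
(np.float64(331.131065596836), np.float64(184.08833457542062))
(np.float64(319.1323351724148), np.float64(230.20033048692125)) (np.float64(319.4320450055592), np.float64(290.45725179426495))
```

View pics/w6.png

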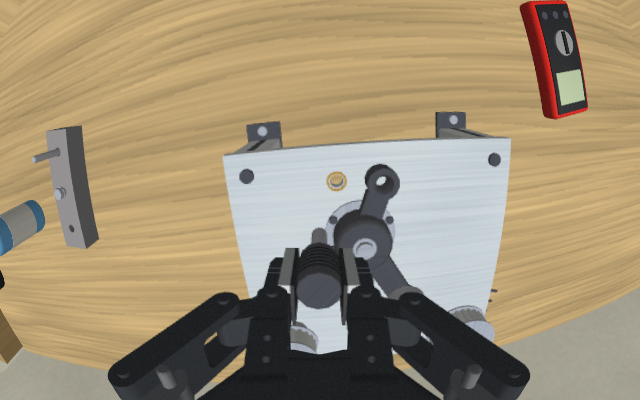

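The pin is held upright, its tip at about (319,231). The lug hole shows at (381,181) and the plate hole at (337,181). I'll measure the lug hole with a contour and compare it with the pin tip in the same picture.

```bash
cat >> h.py <<'E'
def holes(c,p,r=22):
    u,v=map(int,proj(c,p)); g=cv2.cvtColor(c['color'],cv2.COLOR_RGB2GRAY)[v-r:v+r,u-r:u+r]
    m=(g<90).astype(np.uint8); cs,h=cv2.findContours(m,cv2.RETR_CCOMP,cv2.CHAIN_APPROX_NONE)
    for k,q in enumerate(cs):
        if len(q)>=8:
            (x,y),rad=cv2.minEnclosingCircle(q); b=cv2.boundingRect(q)
            print('hole' if h[0][k][3]>=0 else 'outer',round(x+u-r,1),round(y+v-r,1),round(rad,1),b)
E
python3 - <<'E'
from h import *
w=shot('wrist');holes(w,(.5165,.123,.143))
t=shot('top');print('top');holes(t,(.5165,.123,.143),14)
for q in((381,181),):print(at(w,*q,.143),at(w,*q,.120))
print(at(w,366,250,.16),at(w,337,181,.12))
E
```

```text
outer 377.7 185.2 23.1 (5, 4, 38, 40)
hole 382.4 179.4 6.6 (18, 14, 13, 12)
top
outer 262.5 221.5 19.1 (0, 0, 28, 28)
hole 263.6 222.4 2.7 (12, 12, 6, 6)
[0.51488924 0.12360422 0.143     ] [0.5217482  0.12755619 0.12      ]
[0.57195542 0.10285654 0.16      ] [0.51614891 0.08531261 0.12      ]
```

move_arm(
  plan=[-2, 20, 0, 0, 0, 0, 10, -2, 20, -10, 0, 0, 0, 10, 0, 14, -20, 0, 0, 0, 10, 0, 0, -17, 0, 0, 0, 10, 0, 0, 0, 0, 0, 0, 10, 0, 0, 0, 0, 0, 0, 10],
)

```text
time: 9.85
eef_pos: [0.5176, 0.1194, 0.1841]
tcp_rot: [0.071, 0.997, -0.0, -0.0]
contact_force: [-0.3, 0.1, -0.9]
opening: 0.239
finger_force: 39.4
```

Run:
```python
from h import *
s=ctrl.get_state();print(s['eef_pos'],s['tcp_rot'])
w=shot('wrist');holes(w,(.516,.1233,.143),34)
print('lug',proj(w,(.516,.1233,.143)));print('tip',proj(w,s['eef_pos']+[0,0,-.0115]))
u,v=map(int,proj(w,(.516,.1233,.143)))
cv2.imwrite('pics/c7.png',cv2.resize(w['color'][v-60:v+60,u-80:u+80,::-1],None,fx=5,fy=5,interpolation=cv2.INTER_CUBIC));print(u-80,v-60)
```

```text
[0.51759913 0.11938998 0.18408199] [ 7.07937216e-02  9.97490847e-01 -1.82856456e-04 -4.74128932e-04]
outer 316.0 218.0 36.8 (1, 10, 59, 58)
hole 325.5 236.0 7.2 (33, 52, 7, 15)
hole 316.1 235.3 8.8 (22, 50, 13, 17)
hole 328.5 205.5 7.6 (32, 24, 16, 11)
lug (np.float64(323.9917374275201), np.float64(211.09824160556727))
tip (np.float64(319.15144514397656), np.float64(230.16343035313284))
243 151
```

View pics/c7.png

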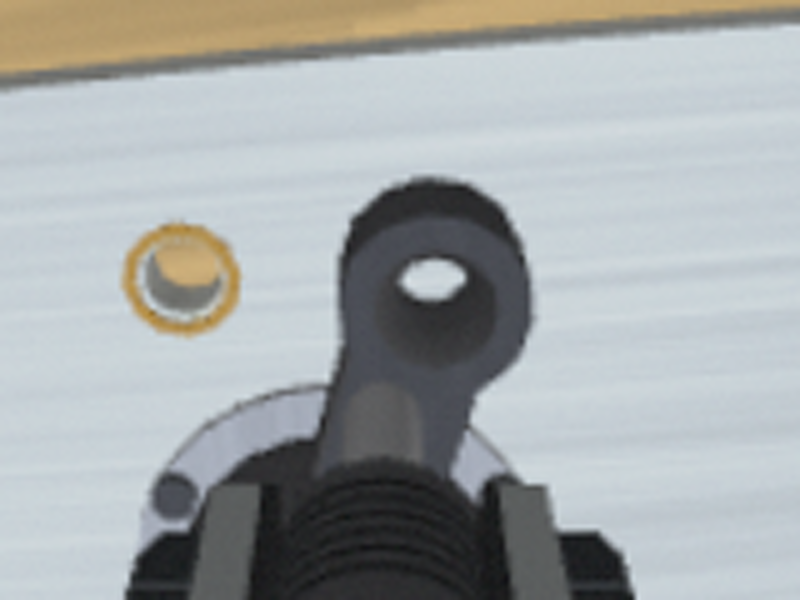

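The close-up shows the countersink at full-image (330.2,212.4), the pin tip at (319.5,229.5), close to the predicted (319.2,230.2), and the plate hole at (279.4,206.8).

Run:
```python
from h import *
w=shot('wrist');s=ctrl.get_state();print(s['eef_pos'])
L=at(w,330.2,212.4,.143);K=at(w,279.4,206.8,.12);print(L,K,L-s['eef_pos'])
# hub from lug/lock: chord 0.7 rad at 60 mm
d=(K-L)[:2];print('chord',np.hypot(*d),2*60*np.sin(.35))
m=(K+L)[:2]/2;n=np.array([-d[1],d[0]])/np.hypot(*d);h=m+n*.060*np.cos(.35);print('hub',h)
a=np.arctan2(*(L[:2]-h)[::-1]);print('lugang',np.degrees(a))
for q in(0,.7,.8):
    b=a-np.radians(130)+q;print('roller',q,h+.09*np.array([np.cos(b),np.sin(b)]),np.degrees(b))
```

```text
[0.51846093 0.11964756 0.18549715]
[0.51870131 0.12786217 0.143     ] [0.51688521 0.08657796 0.12      ] [ 0.00024039  0.00821461 -0.04249715]
chord 0.041324141704369995 41.14773689465416
hub [0.57410117 0.10474306]
lugang 157.34855877711573
roller 0 [0.65404171 0.14608929] 27.348558777115716
roller 0.7 [0.60860709 0.18786551] 67.45560443627333
roller 0.8 [0.60013631 0.19089509] 73.18518238758158
```

The chord is 41.3 mm against 41.1 expected, so this fits. Shift 8 mm in y and lower.

move_arm(
  plan=[0, 8, 0, 0, 0, 0, 10, 0, 0, -10, 0, 0, 0, 10, 0, 0, -10, 0, 0, 0, 10, 0, 0, -6, 0, 0, 0, 10, 0, 0, 0, 0, 0, 0, 10, 0, 0, 0, 0, 0, 0, 10],
)

```text
time: 10.55
eef_pos: [0.5173, 0.1285, 0.1578]
tcp_rot: [0.07, 0.998, -0.0, -0.0]
contact_force: [0.3, 0.6, -0.0]
opening: 0.24
finger_force: 39.4
```

Run:
```python
from h import *
w=shot('wrist');s=ctrl.get_state();print(s['eef_pos'],s['contact_force'])
print(proj(w,(.5187,.1279,.143)),proj(w,s['eef_pos']+[0,0,-.0115]));holes(w,(.5187,.1279,.143),34)
```

```text
[0.51766716 0.12849017 0.15832748] [-0.15987076  0.61410461 -1.60737348]
(np.float64(318.57933819683933), np.float64(230.02457538260555)) (np.float64(319.24874165471664), np.float64(230.90086026802402))
outer 318.5 236.4 37.5 (8, 3, 55, 65)
hole 325.5 236.5 6.7 (39, 34, 6, 14)
hole 316.1 235.3 8.8 (27, 31, 13, 17)
hole 317.5 221.0 7.6 (26, 20, 16, 11)
```

move_arm(
  plan=[1, -0.5, -4, 0, 0, 0, 10, 0, 0, -4, 0, 0, 0, 10, 0, 0, -4, 0, 0, 0, 10, 0, 0, 0, 0, 0, 0, 10],
)

```text
time: 11.0
eef_pos: [0.5179, 0.1279, 0.1453]
tcp_rot: [0.07, 0.998, -0.0, -0.001]
contact_force: [-0.5, -0.1, -0.5]
opening: 0.24
finger_force: 39.4
```

move_arm(
  plan=[0, 0, -4, 0, 0, 0, 10, 0, 0, -4, 0, 0, 0, 10, 0, 0, 0, 0, 0, 0, 10],
)

```text
time: 11.3
eef_pos: [0.5181, 0.128, 0.1374]
tcp_rot: [0.07, 0.998, -0.0, -0.001]
contact_force: [-0.4, -0.3, -1.0]
opening: 0.242
finger_force: 39.4
```

The tip is 17 mm into the lug with no side force. Lower a little more and release.

move_arm(
  plan=[0, 0, -4, 0, 0, 0, 10, 0, 0, 0, 0, 0, 0, 10, 0, 0, 0, 0, 0, 0, 36, 0, 0, 0, 0, 0, 0, 36, 0, 0, 0, 0, 0, 0, 36, 0, 0, 5, 0, 0, 0, 36, 0, 0, 15, 0, 0, 0, 36, 0, 0, 30, 0, 0, 0, 36, 0, 0, 30, 0, 0, 0, 36, 0, 0, 0, 0, 0, 0, 36],
)

```text
time: 12.3
eef_pos: [0.5221, 0.1282, 0.2215]
tcp_rot: [0.07, 0.998, 0.001, 0.006]
contact_force: [0.8, -0.1, 0.1]
opening: 0.419
finger_force: 0.0
```

Run:
```python
from h import *
w=shot('wrist','w8');s=ctrl.get_state();print(s['eef_pos'],s['contact_force'],s['opening'])
L=np.array((.5187,.1279,.143));u,v=proj(w,L+[0,0,.045]);print('headtop exp',u,v,'lug',proj(w,L))
g=cv2.cvtColor(w['color'],cv2.COLOR_RGB2GRAY);U,V=int(u),int(v)
print(g[V-40:V+30:4,U-36:U+37:4])
```

```text
[0.5207029  0.12815056 0.2186614 ] [ 0.4065947  -0.51727752 -0.24447054] 0.42235246976022134
headtop exp 317.8629593395832 212.84191358973376 lug (np.float64(317.8463366690315), np.float64(193.16051181534422))
[[202 202 206 205 208 209 209 144  48  46  43 142 206 205 206 208 208 210
  209]
 [207 206 209 208 208 209  80  47  57  68  66  45  87 209 209 209 210 208
  207]
 [206 207 209 208 209 201  56  77  77  77  79  75  62 179 210 211 210 208
  208]
 [144 207 210 210 212 117  77  75  63  82  54  75  78 150 208 208 208 208
  209]
 [164 209 209 207 208  73  77  64  59  41  70  50  78 113 207 204 203 201
  200]
 [162 211 209 207 205  78  69  33  39  39  33  33  78  95 212 213 210 211
  212]
 [200 210 211 210 210  77  37  32  36  33  38  36  40 137 215 215 212 209
  206]
 [209 210 210 213 214 142  34  48  57  60  48  44  40 193 208 206 205 205
  207]
 [208 208 208 208 208  61  53  79  80  78  76  70  44 211 211 209 208 209
  207]
 [210 210 182 129 153  50  79  80  79  76  80  80  64 209 210 213 211 210
  213]
 [171 170 170 172 171  61  80  78  79  77  80  77  78 209 209 207 206 206
  206]
 [178 170 169 149  84  78  80  79  78  79  79  83  88 205 206 205 204 205
  202]
 [176 107  46  46  70  76  79  78  78  79  79  77 128 206 209 206 208 206
  207]
 [ 80  50  50  51  50  48  52  77  80  76  76 166  54 125 210 211 212 212
  212]
 [ 50  50  52  51  51  54  54  50  50  63  52 123  78  77 209 207 207 208
  208]
 [ 49  55  63  66  69  71  69  66  58  54  51  51 151 168 195 200 200 198
  198]
 [ 59  69  79  80  81  80  79  77  76  67  59  52 132 178 186 203 202 201
  202]
 [ 71  78  78  79  77  81  76  79  79  78  71  58  95 177 179 203 202 202
  201]]
```

The head disc is where a pin standing in the lug should show it. Now I'll shut the fingers, turn the tool so that its x axis lies along the push direction (137°), and go to the small-pulley side of the roller.

move_arm(
  newtons=60,
  plan=[10, 0, 10, 0, 0, -5, 20, 30, -2, 10, 0, 0, -6, 0, 30, -2, 0, 0, 0, -6, 0, 30, -2, 0, 0, 0, -6, 0, 30, -2, 0, 0, 0, -6, 0, 30, -2, 0, 0, 0, -6, 0, 4, 0, 0, 0, 0, 0, 0, 0, 0, 0, 0, 0, 0, 0, 0, 0, 0, 0, 0, 0, 0],
)

```text
time: 13.25
eef_pos: [0.6815, 0.1182, 0.2337]
tcp_rot: [0.366, 0.931, -0.0, -0.001]
contact_force: [-0.1, -0.7, -0.0]
opening: 0.001
finger_force: 0.0
```

Run:
```python
from h import *
s=ctrl.get_state();w=shot('wrist','w9');M=R.from_quat(s['tcp_rot']).as_matrix()
print(s['eef_pos'],s['opening'],s['qpos'],'xang',np.degrees(np.arctan2(M[1,0],M[0,0])))
for p in[(.654,.146,.176),(.5741,.1047,.16),(.5187,.1279,.188)]:print(np.round(proj(w,p)))
```

```text
[0.6815288  0.11818878 0.23365367] 0.000984339336940309 [ 2.52850353e-02  3.01362696e-01  1.49564956e+00  7.42728840e-05
  1.34631048e+00 -7.95672160e-01] xang 137.0363888744733
[322. 157.]
[218. 119.]
[179.  51.]
```

Run:
```python
from h import *
g=cv2.cvtColor(cv2.imread('pics/w9.png'),cv2.COLOR_BGR2GRAY)
print('rows 120..320 step5; cols 270..366 step 8')
for r in range(120,325,6):print(r,*[f'{x:3d}' for x in g[r,262:380:6]])
```

```text
rows 120..320 step5; cols 270..366 step 8
120  80  80  79  93 206 200 207 207 207 205 211 195 205 202 203 197 200 198 200 197
126  77  78  80  79  77  79 112 209 187  92  96 167 203 203 201 198 204 197 200 205
132  77  78  77  77  77  79  77 115 172 171 171 174 150 203 198 205 197 205 204 202
138  76  79  76  77  76  77 146 174 173 173 175 172 176 161 204 201 207 202 203 205
144  81  77  78  78  78  75 171 171  77  45  44  52 166 177 185 207 203 203 204 204
150  75  67 193  83  76 148 169 136  43  72  79  47  84 172 173 205 207 201 204 206
156  79 192 207 212 203 167 173  45  63  77  76  77  45 172 172 206 200 205 206 202
162 198 208 209 207 208 165 174 120  52  75  79  71  54 170 175 202 206 204 204 201
168 209 204 211 208 206 203 175 167  42  45  48  43 174 173 175 207 203 207 201 202
174 203 211 208 207 207 204 158 176 171 170 167 173 173 174 207 202 205 205 203 208
180 211 207 206 210 208 209 205 200 173 172 175 178 191 209 203 204 207 203 206 204
186 205 207 210 208 208 208 212 205 209 202 206 207 205 205 202 206 205 205 203 207
192 205 209 206 206 209 211 205 206 201 209 210 20
[... 1181 characters left out ...]
  32  33 169 167 159 164 151
282 149 171 174 206 201  36  37  95  95  29  59  96  73  28  30 161 171 163 158 161
288 168 170 170 201 169  31  31  30 192  68 144 147  30  32  29 164 152 161 152 151
294 172 170 184 200  30  35  31  38  32  68  74  29  42  33  32  32 159 143 161 152
300  34 108  56  33  30  29  31  34  29  68  56  28  32  33  33  28  32  58 124  30
306  34  34  30  29  31  30  31  30  29  69  55  30  27  35  34  30  34  29  26  32
312  48  29  30  32  33  32  32  33  29  67  53  31  32  32  26  27  31  30  29  40
318  27  28  27  29  30  30  31  28  38  68  54  30  33  32  29  28  26  24  30  35
324  61  40  32  29  31  31  30  29  46  66  71  34  31  33  30  31  28  29  53  59
```

The roller sits where it was predicted. The shut pad tips show at row 250 and end about 36 mm behind the reported TCP, consistent with the grasp. Descend to TCP z 0.096, which puts the tips at about 0.132.

move_arm(
  plan=[3, -3, -20, 0, 0, 0, 0, 0, 0, -35, 0, 0, 0, 0, 0, 0, -35, 0, 0, 0, 0, 0, 0, -20, 0, 0, 0, 0, 0, 0, -16, 0, 0, 0, 0, 0, 0, -8, 0, 0, 0, 0, 0, 0, 0, 0, 0, 0, 0, 0, 0, 0, 0, 0, 0, 0],
)

```text
time: 14.1
eef_pos: [0.6864, 0.1151, 0.1019]
tcp_rot: [0.367, 0.93, 0.0, 0.001]
contact_force: [-0.2, -0.0, 0.2]
opening: 0.001
finger_force: 0.0
```

move_arm(
  plan=[0, 0, -5, 0, 0, 0, 0, -4, 4, 0, 0, 0, 0, 0, -4, 4, 0, 0, 0, 0, 0, -3, 3, 0, 0, 0, 0, 0, 0, 0, 0, 0, 0, 0, 0],
)

```text
time: 14.6
eef_pos: [0.6759, 0.1256, 0.0965]
tcp_rot: [0.367, 0.93, 0.0, 0.002]
contact_force: [4.4, -2.6, -0.9]
opening: -0.003
finger_force: 0.0
```

move_arm(
  plan=[-4, 3.5, 0, 0, 0, 0, 0, -4, 3.5, 0, 0, 0, 0, 0, -4, 4, 0, 0, 0, 0, 0, 0, 0, 0, 0, 0, 0, 0],
)

```text
time: 15.0
eef_pos: [0.6644, 0.1362, 0.0968]
tcp_rot: [0.367, 0.93, 0.0, 0.003]
contact_force: [5.2, -4.5, -0.2]
opening: -0.003
finger_force: 0.0
```

The push registers at about 7 N as it should. Continue along the chord.

move_arm(
  plan=[-3.7, 3.4, 0, 0, 0, 0, 0, -3.7, 3.4, 0, 0, 0, 0, 0, -3.7, 3.4, 0, 0, 0, 0, 0, -3.7, 3.4, 0, 0, 0, 0, 0, -3.7, 3.4, 0, 0, 0, 0, 0, -3.7, 3.4, 0, 0, 0, 0, 0, -2, 2, 0, 0, 0, 0, 0, 0, 0, 0, 0, 0, 0, 0],
)

```text
time: 15.8
eef_pos: [0.6414, 0.1578, 0.0969]
tcp_rot: [0.367, 0.93, 0.0, 0.004]
contact_force: [6.7, -5.7, -1.3]
opening: -0.0
finger_force: 0.0
```

```bash
cat > pin.py <<'E'
from h import *
# pin head vs expected positions as lug angle q (pin standing / home)
h=np.array([.5741,.1047]);a=np.radians(157.35)
def head(q,home): b=a+q;return np.array([*(h+.06*np.array([np.cos(b),np.sin(b)])),.188-(.013 if home else 0)])
s=ctrl.get_state();print(s['eef_pos'],s['contact_force'])
for n in('scene','top','wrist'):
    c=shot(n,None);print(n,'up.6',np.round(proj(c,head(.6,0)),1),'up.7',np.round(proj(c,head(.7,0)),1),'home.7',np.round(proj(c,head(.7,1)),1))
    u,v=map(int,proj(c,head(.68,0)));r=30
    if not(r<=u<640-r and r<=v<400-r): continue
    g=cv2.cvtColor(c['color'],cv2.COLOR_RGB2GRAY)[v-r:v+r,u-r:u+r]
    m=((g>64)&(g<92)) if n=='wrist' else (g<90)
    k,l,st,ce=cv2.connectedComponentsWithStats(m.astype(np.uint8))
    for i in range(1,k):
        if st[i][4]>40:print('  ',st[i]+[u-r,v-r,0,0,0],ce[i].round(1)+[u-r,v-r])
E
python3 pin.py
```

```text
[0.64136133 0.15777313 0.09688878] [ 6.69063118 -5.71479329 -1.34934292]
scene up.6 [329.6 167.5] up.7 [329.  168.2] home.7 [328.9 171.4]
   [336 156  23  18 246] [347.3 163.3]
   [325 168  34  25 368] [340.8 182.5]
top up.6 [273.  220.7] up.7 [275.2 220.2] home.7 [275.7 220.8]
   [ 244  190   41   60 1414] [258.7 215.7]
wrist up.6 [ 17.  219.6] up.7 [ 16.6 229.8] home.7 [ 34.5 219. ]
```

```bash
cat > pin2.py <<'E'
from pin import head
from h import *
s=ctrl.get_state();c=shot('wrist')
print(s['eef_pos'],s['contact_force'].round(1),[np.round(proj(c,head(q,k))) for q,k in((.5,0),(.6,0),(.7,0),(.7,1))])
g=cv2.cvtColor(c['color'],cv2.COLOR_RGB2GRAY)
for r in range(170,262,4):print(r,*[f'{x:3d}' for x in g[r,0:92:4]])
E
python3 pin2.py | tail -26
```

```text
[ 244  190   41   60 1415] [258.7 215.7]
wrist up.6 [ 16.9 219.4] up.7 [ 16.6 229.6] home.7 [ 34.5 218.8]
[0.64157386 0.15758568 0.09686868] [ 7.3 -5.8 -0.8] [array([ 18., 210.]), array([ 17., 219.]), array([ 17., 230.]), array([ 34., 219.])]
170 164 170 156 165 163 147 170 176 176 170 155 157 165 207 205  78  79  77  71  78  75  77  53
174 168 167 162 170 161 156 171 173 170 165 150 168 166 204 208  80  76  61  54  48  76  77  53
178 169 167 163 175 155 163 178 174 169 157 147 163 205 203 207  79  70  65  56 116 128  78  80
182 177 164 163 169 153 163 178 175 171 154 155 166  59  46 206  74  70 125 127 131 131  85  77
186 173 165 166 164 159 173 175 170 163 143  38  24  57  57  59  76 123 132 133 130 124 117  80
190 172 166 173 159 164 179 173 167  33  50  26  56  27  60  61  60 132 131 126 122 111  99  79
194 171 164 175 157 162 181  53  23  57  26  59  27  59  34  62  62 115 124 116 106  77  55  78
198 167 158 165 163 158  44  27  55  28  59  26  59  29  48  62  60  58 108  96  70  64  68  79
202 172 159 163  38  53  25  58  27  59  27  61  34  41  58  26  59  58  80  79  72  71  
[... 650 characters left out ...]
 209 208 210 209 210 212 213
234 153 173 165  79  79  78  70  53  52  22  33  87 211 203 203 202 209 207 210 210 213 213 212
238 147 169 168 102  78  78  82  52  46  21  79  54 208 205 206 211 207 212 209 210 211 212 210
242 157 162 164 171  80  77  80  43  53  78  81  71  53 202 203 207 204 207 208 212 213 210 208
246 163 161 165 168 165  97  78 153 201 205  77  79  50 205 210 208 210 208 213 212 212 209 209
250 166 164 173 166 162 159 165 159 174 202  81  79  45 202 205 204 208 208 211 212 207 207 210
254 167 163 178 166 153 163 172 168 163 200 207 201 203 210 206 209 206 212 213 209 209 209 212
258 165 162 175 166 151 167 172 175 160 156 204 200 201 204 204 205 210 209 210 206 206 211 211
```

move_arm(
  plan=[-1.1, 1, 0, 0, 0, 0, 0, -1.1, 1, 0, 0, 0, 0, 0, -1.1, 1, 0, 0, 0, 0, 0, -1.1, 1, 0, 0, 0, 0, 0, 0, 0, 0, 0, 0, 0, 0],
)

```text
time: 16.65
eef_pos: [0.6373, 0.1614, 0.0969]
tcp_rot: [0.367, 0.93, 0.0, 0.005]
contact_force: [8.3, -6.1, -0.5]
opening: 0.0
finger_force: 0.0
```

```bash
python3 pin2.py | tail -26
```

```text
[ 244  190   41   60 1344] [258.9 215.2]
wrist up.6 [ 20.6 231.1] up.7 [ 20.3 240.9] home.7 [ 37.7 229.5]
[0.63742903 0.16124328 0.09692042] [ 8.8 -6.4 -1.1] [array([ 22., 222.]), array([ 21., 231.]), array([ 20., 241.]), array([ 38., 230.])]
170 162 174 162 174 170 156 162 171 172 167 165 150 166 164 164 204 207 206 205 205 209 106  49
174 161 171 158 170 169 150 165 178 175 166 154 145 164 165 205 202 207 206 200  46  49  51  51
178 165 168 158 162 161 149 169 174 172 168 153 163 163 165 203 207 175  77  78  69  51  52  52
182 157 167 162 170 161 155 172 172 167 161 148 168 166 205 202 207  76  77  78  79  77  51  53
186 172 165 159 172 151 157 178 172 168 153 145 162 164 202 208  76  77  76  65  78  77  77  54
190 170 165 161 165 153 165 175 171 169 152 159 166 204 204 205  79  77  62  57  49  78  78  57
194 170 166 168 161 161 172 172 170 159 146 163 167 202 207 203  79  73  64  59 117 129  77  76
198 173 165 172 157 163 181 170 170 153 147 163 203 203 204 205  76  72  67 123 131 130 126  80
202 170 160 172 155 157 181 172 169 153 150 168 201  51  58  56  59  95 125 132 131 124 1
[... 650 characters left out ...]
  32  52 114 207 211 209 209
234 163 161 159  79  82  67  60  61  62  25  61  28  44  52  27  34  49  44 204 208 208 209 212
238 159 167 160  77  78  75  66  61  60  59  30  36  54  24  33  48  38 208 205 210 207 211 210
242 153 167 165  78  79  76  79  63  59  58  31  53  25  29  48  35 209 205 212 208 208 209 211
246 145 167 166 174  77  77  80  75  58  56  53  28  26  47  35 202 205 203 207 208 210 211 209
250 153 161 162 170  80  76  80  76  63  54  51  24  41  35 202 209 205 210 207 210 209 211 207
254 159 161 165 165 164  80  79  79  76  51  49  41  37 149 203 204 203 206 206 209 211 207 205
258 163 163 172 164 163 141  78  77  77  54  48  36 102 201 207 204 208 205 210 211 209 206 207
```

The pin is still standing and leans slightly forward while its tip drags. I'll go on in small steps.

move_arm(
  plan=[-0.7, 0.7, 0, 0, 0, 0, 0, -0.4, 0.4, 0, 0, 0, 0, 0, -0.4, 0.4, 0, 0, 0, 0, 0, -0.4, 0.4, 0, 0, 0, 0, 0, -0.4, 0.4, 0, 0, 0, 0, 0, 0, 0, 0, 0, 0, 0, 0],
)

```text
time: 17.45
eef_pos: [0.6355, 0.1631, 0.0975]
tcp_rot: [0.367, 0.93, -0.0, 0.005]
contact_force: [8.2, -7.8, 0.4]
opening: 0.001
finger_force: 0.0
```

```bash
python3 pin2.py | tail -24 | awk 'NR%2==1'
```

```text
[0.63555579 0.16309542 0.09745753] [ 8.1 -7.7  0.3] [array([ 24., 227.]), array([ 23., 236.]), array([ 23., 246.]), array([ 40., 234.])]
174 163 173 160 173 171 157 160 171 171 167 161 146 165 164 166 204 206 205 203 200 208 209 174
182 164 167 158 165 159 151 168 173 171 167 151 161 164 165 205 203 202 204 125  47  50  50  51
190 162 165 158 170 152 157 178 173 168 153 146 162 164 202 206 203  76  77  75  77  78  57  52
198 171 166 169 161 162 170 170 167 158 146 162 163 202 204  35  39  19  41  45  52  52  76  78
206 169 160 171 158 156 179 170 166 152 152  31  22  46  27  53  29  44  54  21  27  52  52  77
214 170 161 159 170 171 165 169 152  75  73  57  53  48  39  53  24  38  50  52  24  24  51  72
222 166 160 162 155 177 170 160  77  78  79  79  76  54  52  51  46  26  23  35  40  44  45  75
230 164 156 170 164 169 167 158  78  78  76  79  79  79  51  49  28  41  48  40  26  77  78  79
238 160 160 157 172 170 159 147 161  80  77  77  76  77  60  50  41  36  90 204 202 207 208 210
246 153 168 160 171 163 159 156 198 201 170  76  77  76  52  56 205 208 205 207 204 206 209 210
254 152 162 161 170 163 150 164 173 176 197  90  78  76  52 202 208 203 208 206 206 208 209 208
```

The pin has dropped. Its disc is now at (41,233), and fully home was predicted at (40,234). Back off slowly.

move_arm(
  plan=[0.4, -0.4, 0, 0, 0, 0, 0, 0.7, -0.7, 0, 0, 0, 0, 0, 0.7, -0.7, 0, 0, 0, 0, 0, 1, -1, 0, 0, 0, 0, 0, 1.5, -1.5, 0, 0, 0, 0, 0, 3, -3, 0, 0, 0, 0, 0, 5, -5, 0, 0, 0, 0, 0, 0, 0, 0, 0, 0, 0, 0],
)

```text
time: 18.45
eef_pos: [0.6438, 0.1531, 0.0949]
tcp_rot: [0.367, 0.93, -0.0, -0.001]
contact_force: [1.1, -0.2, 0.4]
opening: 0.0
finger_force: 0.0
```

```bash
python3 pin2.py | tail -24 | awk 'NR%2==1'
```

```text
[0.64337704 0.15362139 0.09477658] [ 0.2 -0.4  0.6] [array([ 15., 200.]), array([ 14., 210.]), array([ 13., 221.]), array([ 32., 210.])]
174 163 170 164 174 163 161 174 177 162  44  40  38  36  49  29  33  48  43  24  51  53  79  53
182 178 166 168 167 158 170  80  79  81  68  49  51  48  53  23  34  46  51  46  32  50  81  82
190 175 169 175 159 166  79  78  79  78  80  76  54  52  44  50  40  26  25  28  32  49  69  78
198 170 158 166 167 160  83  82  77  81  81  80  75  51  50  24  26  29  32  25  26  45  79  78
206 171 169 161 165 184 176  79  79  77  77  80  80  47  51  25  28  37  41  65  79  80 110  85
214 165 166 173 165 170 172 158  80  79  77  77  66  47  42 143 207 213 210 210 208 212 213 213
222 166 163 164 175 176 164 153 202 206 199 208 211 208 211 207 211 212 210 210 211 212 213 215
230 158 172 166 172 170 163 204 207 206 203 123 205 209 206 209 211 209 212 211 211 214 214 211
238 158 165 167 176 164 153 168 203 202  79  80  57 206 209 211 207 214 210 212 213 214 212 210
246 168 166 173 169 169 158 169 162 207 205  80  81 206 211 208 211 208 213 214 213 210 210 214
254 168 164 178 169 153 167 178 175 163 156 204 205 211 206 212 206 213 215 212 211 211 214 213
```

The arm stays held with no force on the tool. Retreat and check from clear of the unit.

move_arm(
  plan=[7, -7, 0, 0, 0, 0, 0, 7, -7, 10, 0, 0, 0, 0, 0, 0, 40, 0, 0, 0, 0, 0, 0, 45, 0, 0, 0, 0, 0, 0, 45, 0, 0, 0, 0, 0, 0, 45, 0, 0, 0, 0, 30, -40, 0, 0, 0, 0, 0, 30, -40, 0, 0, 0, 0, 0, 0, -45, 0, 0, 0, 0, 0, 0, -45, 0, 0, 0, 0, 0, 0, -45, 0, 0, 0, 0, 0, 0, 0, 0, 0, 0, 0, 0],
)

```text
time: 19.85
eef_pos: [0.718, -0.0827, 0.2808]
tcp_rot: [0.37, 0.929, -0.001, 0.001]
contact_force: [-0.2, 0.8, -0.2]
opening: 0.001
finger_force: 0.0
```

```bash
cat >> pin.py <<'E'
b0=a-np.radians(130);c=shot('top','top9');sc=shot('scene','sc9')
for q in(0,.6,.65,.7):
    p=[*(h+.09*np.array([np.cos(b0+q),np.sin(b0+q)])),.176];print(q,'roller top',np.round(proj(c,p),1),'head',np.round(proj(c,head(q,1)),1),'up',np.round(proj(c,head(q,0)),1),'scene',np.round(proj(sc,p),1),np.round(proj(sc,head(q,1)),1))
g=cv2.cvtColor(c['color'],cv2.COLOR_RGB2GRAY)
u,v=map(int,proj(c,head(.65,1)));print(u-14,v-14);print(g[v-14:v+15:2,u-14:u+15:2])
p=[*(h+.09*np.array([np.cos(b0+.65),np.sin(b0+.65)])),.176];u,v=map(int,proj(c,p));print(u-14,v-14);print(g[v-14:v+15:2,u-14:u+15:2])
E
python3 pin.py
```

```text
[ 0.71800839 -0.08274358  0.28084391] [-0.24704812  0.75283371 -0.2475403 ]
scene up.6 [329.6 167.5] up.7 [329.  168.2] home.7 [328.9 171.4]
   [326 138  33  34 735] [345.2 152. ]
   [325 170  34  23 361] [341.1 183. ]
top up.6 [273.  220.7] up.7 [275.2 220.2] home.7 [275.7 220.8]
   [ 244  190   60   60 2204] [283.7 218.5]
wrist up.6 [302.8 -85.7] up.7 [299.1 -81.5] home.7 [299.9 -74.9]
0 roller top [254.9 171.5] head [260.5 220.2] up [259.9 219.5] scene [370.1 176.4] [336.3 167.6]
0.6 roller top [240.8 184.8] head [273.5 221.4] up [273.  220.7] scene [367.1 169.6] [329.6 170.7]
0.65 roller top [240.  186.2] head [274.6 221.1] up [274.1 220.5] scene [366.5 169. ] [329.3 171.1]
0.7 roller top [239.3 187.7] head [275.7 220.8] up [275.2 220.2] scene [365.8 168.5] [328.9 171.4]
260 207
[[125  62  45  53  50  52  53  46  51  51  64  67  77  76  76]
 [139 102  93  42  50  51  53  44  39  57  65  71  76  74  74]
 [142 133 119  94  29  32  37  24  39  57  68  75  79  74  76]
 [143 141 133 121 109  91  48  47  45  66  72  75  77  74  75]
 [143 143 146 138 128 105  49  49  55  66  69  78  78 
[... 893 characters left out ...]
2 142]
 [141 143 141 138 136 134 124 123 120 121 123 129 140 141 142]
 [141 142 140 139 140 121 122  84  59  83 121 121 134 144 144]
 [142 141 141 141 132 118  66  50  48  40  96 118 104 144 142]
 [140 140 140 142 121 119  43  48  50  39  73 119  97 136 142]
 [139 143 141 141 117 122  60  43  38  35  88 121  75  87 133]
 [140 141 143 141 134 120 116  59  47  91 120 113  66  50  52]
 [139 142 141 140 143 124 121 120 119 120 112  68  57  46  54]
 [141 141 138 139 137 138 105  81  90  80  66  55  52  52  51]
 [141 137 142 140 139 140 139 130 120 119 126  84  47  52  55]
 [141 138 140 137 140 139 140 139 139 139 141 141 132  86  49]
 [142 139 139 139 141 137 138 137 138 138 135 138 140 139 132]]
```

The roller bolt is at about (242,186), which means the joint is at roughly 0.65–0.68. One last check of the pin's lean and height from above.

move_arm(
  plan=[-40, 34, 10, 0, 0, 0, 0, -40, 34, 10, 0, 0, 0, 0, -40, 34, 0, 0, 0, 0, 0, -40, 34, 0, 0, 0, 0, 0, -40, 34, 0, 0, 0, 0, 0, 0, 0, 0, 0, 0, 0, 0, 0, 0, 0, 0, 0, 0, 0, 0, 0, 0, 0, 0, 0, 0],
)

```text
time: 20.9
eef_pos: [0.5293, 0.0855, 0.2995]
tcp_rot: [0.366, 0.931, 0.0, 0.001]
contact_force: [-0.5, -0.4, 0.9]
opening: -0.002
finger_force: 0.0
```

Run:
```python
from h import *
s=ctrl.get_state();w=shot('wrist','w10');print(s['eef_pos'])
K=np.array((.5169,.0866,.175));u,v=map(int,proj(w,K));print(u,v,proj(w,K+[0,0,.013]))
r=32;g=cv2.cvtColor(w['color'],cv2.COLOR_RGB2GRAY)[v-r:v+r,u-r:u+r];print(u-r,v-r);print(g[::3,::3])
m=((g>66)&(g<92)).astype(np.uint8);m=cv2.morphologyEx(m,cv2.MORPH_OPEN,np.ones((5,5)))
k,l,st,ce=cv2.connectedComponentsWithStats(m)
for i in range(1,k):
    c=ce[i]+[u-r,v-r];print(st[i],c,at(w,*c,.175),at(w,*c,.188))
```

```text
[0.52933677 0.08554132 0.29954471]
311 173 (np.float64(311.1872765473618), np.float64(176.4984500871105))
279 141
[[162 161 163 157 207 205 208 203 206 200 209 210 204 207 205 206 208 205
  209 211 208 210]
 [162 164 149 205 205 207 205 203 205 209 209 203 209 207 204 208 205 210
  209 207 209 205]
 [161 156 206 204 207 204 202 205 208 204 149 100  97 169 208 207 210 207
  209 205 207 211]
 [183 204 205 205 205 201 206 209 183  59  69  73  75  63  71 209 207 212
  204 210 210 212]
 [202 206 206 207 200 207 208 204  76  77  71  64  67  76  74 117 210 204
  209 209 211 208]
 [206 204 205 201 210 210 202 189  78  52  38  40  45  41  67  75 206 209
  211 211 208 206]
 [203 204 202 206 208 204 210 138  67  48  70  78  79  72  44  77  55 174
  209 209 206 193]
 [203 203 205 208 204 210 207 102  53  78  79  79  79  79  74  66  76  79
   90 205 168 166]
 [205 206 205 206 207 205 205 113  61  78  80  77  77  79  76  57  78  76
   78  65 135 171]
 [207 205 208 207 204 206 207 192  69  80  77  76  77  78  79  66  78  81
   77  76  77  72]
 [203 208 206 205 207 205 208 207 116  77  78  79  77  7
[... 600 characters left out ...]
 206 207 210 210 210 205 207 209 207 206 210 209 209 207 209 116 111
   89  62  78  74]
 [206 208 211 210 208 205 208 210 209 205 208 210 207 209 210 205 182 173
  115  58  78  78]
 [210 209 210 208 205 208 209 208 206 208 211 206 209 209 207 208 198 173
  141  57  76  78]
 [210 209 206 206 208 209 207 210 206 211 208 209 209 208 208 212 207 177
  172  54  76  77]
 [208 207 206 209 208 206 207 208 208 209 211 208 207 209 211 207 205 207
  174 101  68  76]]
[ 25  17  37  25 605] [321.62644628 169.61322314] [0.52108885 0.09645511 0.175     ] [0.5187323  0.09846088 0.188     ]
[ 58  41   6  23 116] [339.87931034 193.37931034] [0.5518429  0.09321634 0.175     ] [0.54814798 0.09536306 0.188     ]
```

Run:
```python
from h import *
h=np.array([.5741,.1047]);b0=np.radians(27.35)
w=shot('wrist');c=shot('top')
for im in(w,c):
    for q in(.6,.65,.7):print(im['n'],q,np.round(proj(im,[*(h+.09*np.array([np.cos(b0+q),np.sin(b0+q)])),.176]),1))
    u,v=map(int,proj(im,[*(h+.09*np.array([np.cos(b0+.66),np.sin(b0+.66)])),.176]));r=24 if im is w else 9
    g=cv2.cvtColor(im['color'],cv2.COLOR_RGB2GRAY)[v-r:v+r,u-r:u+r]
    k,l,st,ce=cv2.connectedComponentsWithStats((g<100).astype(np.uint8))
    for i in range(1,k):
        p=at(im,*(ce[i]+[u-r,v-r]),.176)
        if st[i][4]>15:print(st[i],ce[i]+[u-r,v-r],p,'q',np.arctan2(p[1]-h[1],p[0]-h[0])-b0,np.hypot(*(p[:2]-h)))
print('top rest',at(c,256.6,172,.176))
```

```text
wrist 0.6 [444.4 180.6]
wrist 0.65 [443.7 176.6]
wrist 0.7 [442.9 172.7]
[  0   2  23  33 198] [425.46969697 162.6010101 ] [0.5870108  0.17954758 0.176     ] q 0.9226351581386572 0.07595294114391991
[ 11  15  22  23 391] [440.48849105 176.96419437] [0.61049292 0.18295903 0.176     ] q 0.6581651532995609 0.0863071264097925
top 0.6 [240.8 184.8]
top 0.65 [240.  186.2]
top 0.7 [239.3 187.7]
[  0   0  18  18 324] [238.5 185.5] [0.6147097  0.19024683 0.176     ] q 0.6502393562640967 0.09469639262684797
top rest [0.65265557 0.14144203 0.176     ]
```

The joint is at about 0.66, the head is on the lug, and the arm is clear. Handing in.

```bash
python3 -c "
from plant import order
print(order.sign_off())"
```

```text
the job is handed in; nothing more can be done
None
```

I handed the job in with the pin dropped home through the lug into the plate and alone holding the tensioner back at about 0.66 rad by camera; the robot is clear, the other items were never touched, and no verdict came back.

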